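# Offer a handlebar stem up to a clamped fork

### The arm

A 6-joint arm with a two-finger parallel gripper is mounted at the origin on the work surface. World frame = base frame: x ahead of the robot, y to its left, z up, the work surface at z = 0. Lengths are in mm, angles in rad, forces in N, time in s.
With the tool pointing down it reaches from about 325 to 1000 mm from the base axis. Payload 5.1 kg.
Tool frame: the origin (TCP) lies at the very end of the fingers, on their centre line; the grasp point (between the pads) lies 19 mm behind it (env.grip_point_offset is the distance from the TCP to the grasp point, in mm); z points along the fingers, y is the direction in which the jaws open and shut (so a half turn about z gives the same grasp; the last joint's range is limited). The gripper opens to 85 mm and grips with 20 to 120 N. Pads are 22 mm wide; open, the fingers measure 114 mm over their backs; the gripper's body (76 mm by 85 mm) begins 54 mm behind the grasp point. The pads swing forward as they close: fully open they stand 13 mm farther back than shut.
Start: joints at [-1.363, 0.124, 1.65, -0, 1.367, -0.083], TCP at [186.335, -622.707, 231.322] pointing down, gripper open.
Joint ranges: [-2.61, 2.61], [-1.02, 2.33], [0.03, 2.71], [-1.35, 4.49], [0.32, 2.68], [-2.91, 2.91]. Speed limits (rad/s): [2.57, 2.57, 3.14, 3.14, 3.14, 3.14].

### API

Orientations are given as a unit quaternion [w, x, y, z].
In Python, from plant import env, viewer gives the robot as it stands. The module is installed in compiled form; this text tells all that it offers.
- The arm moves only by the shell command python3 -m jog 'ROWS' [FORCE]. ROWS is JSON, a list of rows, each a list of 7 numbers: the turn, a rotation vector about the world's x, y, z in degrees, then the shift along the world's x, y, z in mm, then the opening in per cent of the stroke, from 0 (shut) to 100 (fully open). A call has 1 to 20 rows; each row is the pose to reach, as a shift and turn from the pose commanded when the call began; what a row does not reach only later rows make up. A row lasts 1/10 s, in which the tool goes at most 50 mm and 8.59 degrees, less where a joint would pass 70% of its speed; a pose out of reach is approached as far as the arm can. A call with a gripper value outside its range is refused whole. The fingers move at their own pace and stop on an object; FORCE is the grip in N (left out, the last holds). Time passes only in rows, so rows that repeat a pose let the fingers close. It gives the time, the measured TCP pose, the force and the opening at its end, in the units of the state.
- env.state(): the state, without advancing time (a new reading comes with each control period).
- viewer.capture(name): name is "scene" or "side" or "wrist"; returns the picture (420x560x3 uint8, red, green, blue); there is no depth.
- viewer.calibration(name): a dict with "vfov" (degrees; the focal length in pixels is half the picture's height over the tangent of half this angle, whatever the lens; pixels are square), "cx", "cy" (the principal point, pixels), "k1" (the pictures are not rectified: a ray, as slopes to the right and down, at radius r is drawn at 1 + k1 r^2 times it, then the intrinsics apply), "view" (4x4, takes a point from world to camera coordinates). Camera axes: x right, y down, z forward; pixel columns grow to the right and rows downward; lengths in mm; the calibration is good to about 2 mm. A picture is of the moment at which its call begins: read the wrist's pose just before it. calibration takes no time and is no camera call; for the wrist camera it gives the pose at the moment of the call.
- env.finish_job(): hands the job in, once; it reports no verdict.
The state is a dict: "t": time; "joint_positions": joint angles; "dq": joint speeds; "tau": joint torques, N m; "eef_pos": TCP position; "tcp_rot": TCP orientation; "wrist_force": force on the tool from outside, world axes, zero at the start; "torque": the same for the moment, N m; "grip_width": finger opening in mm.
Only numpy, scipy, OpenCV 4.12 (cv2) and the standard library are available. Lean on these libraries where they do the work, as an engineer would, in place of code of your own. Each camera call takes 0.05 s, during which the arm holds its last target.

### The job

Press the red treadle of the air clamp right down to its stop and let it come back up, which locks the fork in its bench stand. Then pick up the purple handlebar stem, carry it over the screwdriver rack to the fork, and finish still holding it level about a centimetre above the steerer tube, its hole centred over the tube and its handlebar end pointing the way the orange gauge points, so that I can grease the tube: do not let go and do not set it down. The stem must never touch the fork or its stand; do not bump the rack or disturb the other things on the bench.

Things in the scene. Friction and masses are not known exactly. Their poses are not given: they have to be found in the camera images.
- stem: purple block-shaped handlebar stem, loose, upright on a black rubber mat (180 x 200, 4 mm thick) on one side of the rack; 86 long (x -23 to +63), 44 wide (y), 40 high, about 0.25 kg. Origin: underside centre of its vertical 30 mm through hole, which fits over the steerer tube. x points to the handlebar end (22 mm cross hole along y, 43 mm from the origin, 20 mm up; four bolts in the face), z up.
- stem_grip (a point): balance point of the stem, 20 mm along the stem's +x from its origin and 24 mm above its underside; best gripped here across the two flat sides, 44 mm apart (y). The flat part reaches from the back end to 32 mm ahead of the origin, where the cross hole begins.
- stem_front (a point): middle of the stem's handlebar-end face, 63 mm along the stem's +x from its origin, 20 mm up
- steerer_top (a point): centre of the top of the upright steerer tube, dark steel, 28.6 mm diameter, 160 mm above the table, bare for its upper 60 mm. x points forward, the way the orange gauge points; z up. The tube stands on a lime-green fork crown (130 mm across along y, top 90 mm above the table).
- pedal (a joint): angle of the red treadle of the air clamp, a fixed unit (base 140 x 90 mm) between robot and rack: 0 up, 0.26 rad down on its stop. Spring return: about 5 N on the pad starts it, about 11 N holds it at the stop. Hinge level, 32 mm above the table, at the end nearer world -y; the treadle slopes up towards +y by 0.30 rad when up; its free end goes down.
- pedal_pad (a point): centre of the top of the black rubber pad near the treadle's free end (pad 50 x 64 mm); moves with the treadle; about 68 mm above the table when up, 43 mm when fully down; 98 mm from the hinge. When up, its x runs level, away from the hinge, y along the hinge.
- rack: fixed wooden screwdriver rack between the mat and the stand, 210 long (its x, roughly the world's x), 55 wide (y), 100 high; five upright screwdriver handles reach 165 mm. Origin at the centre of its underside.
- spacer: aluminium spacer ring on the mat, a bystander, 36 mm outside, 12 high, about 115 mm from the stem towards world -y; origin at the centre of its underside
- top_cap: brass top cap lying on the fork stand's base, a bystander, disc 34 mm, 8 high; origin at its underside
- spray_can: white and blue spray can, a bystander, 60 mm wide, 190 high; origin at its underside
- water_bottle: pale blue bottle with red cap, a bystander, 66 mm wide, 200 high; origin at its underside
- grease_jar: green grease jar, a bystander, 70 mm wide, 65 high; origin at its underside
- screwdriver: loose yellow-handled screwdriver lying on the bench, a bystander; origin at its middle
- bike_pedal: black platform bicycle pedal lying on the bench, a bystander, 100 x 100 x 18 mm; origin at its underside
- stand: fixed grey and blue bench stand holding the fork, base 150 x 160 mm, 20 high, on the other side of the rack from the mat; origin on the table under the steerer tube, axes as steerer_top. Its orange gauge is a straight bar reaching 140 mm forward of the tube, top 40 mm above the table.
Mind the look-alikes: they are no part of the job. Several things look just like the rack: the one meant starts nearest to the robot's base.

How it is judged:
By the outcome, as a careful person would: the job done as asked, in the order asked, and still so for the second after the job is handed in, while the arm keeps its last pose, push and grip.
It also fails if it takes over 64 s, if anything falls off the work surface, if the arm or the gripper's body presses on something with over 40 N, if the wrist force passes 120 N, or if a joint passes its speed limit or range.

## Working session

There is one attempt and no reset: what is moved stays moved. The work goes in short steps, Python scripts to look and compute and a shell command to move; the robot and the scene stay as the last step left them, time stands still between calls to the robot, and variables do not carry over. Pictures are saved under pics/ and viewed, and the job is handed in when it is done.

```bash
mkdir -p pics; ls; python3 - <<'E'
from plant import env, viewer
import cv2, json
print(env.state())
for n in ["scene","side","wrist"]:
    c=viewer.calibration(n); print(n,c)
    im=viewer.capture(n); cv2.imwrite(f"pics/{n}0.png",im[:,:,::-1])
E
```

```text
pics
{'t': 0.0, 'joint_positions': array([-1.36256340e+00,  1.24517384e-01,  1.65166088e+00,  3.23062804e-06,
        1.36747876e+00, -8.25737068e-02]), 'dq': array([-0.00045996, -0.00029523,  0.00032152, -0.00056398, -0.00086957,
       -0.00016083]), 'tau': array([-1.10556593e-03, -4.23612571e+01, -3.65453768e+01, -1.84543560e-04,
        6.95178634e-03, -1.55290701e-05]), 'eef_pos': array([ 186.23637536, -622.12332624,  230.05281772]), 'tcp_rot': array([-1.03024303e-03,  9.89447069e-01,  1.44891101e-01, -6.32302463e-05]), 'wrist_force': array([-0.33463553,  0.58523103, -0.55338147]), 'torque': array([-0.01710202, -0.01044393,  0.02776249]), 'grip_width': 84.946917597463}
scene {'vfov': 55.07837001563227, 'cx': 283.9913026672888, 'cy': 213.38969956100112, 'k1': -0.013079764066363641, 'view': array([[-7.59704031e-02,  9.97053748e-01,  1.05982256e-02,
         5.87323809e+01],
       [ 8.19540233e-01,  6.84920711e-02, -5.68913563e-01,
        -3.58299348e+02],
       [-5.67963295e-01, -3.45349205e-02, -8.22329031e-01,
         1.82842329e+03],
       [ 0.00000000e+00,  0.00000000e+00
[... 271 characters left out ...]
2e-01, -5.36910596e-01, -8.06044304e-01,
         2.17147473e+02],
       [ 3.59269832e-01,  7.21668997e-01, -5.91708582e-01,
         1.39404760e+03],
       [ 0.00000000e+00,  0.00000000e+00,  0.00000000e+00,
         1.00000000e+00]])}
wrist {'vfov': 63.92631000574719, 'cx': 283.2395459684204, 'cy': 204.1583371265643, 'k1': -0.05171137051269919, 'view': array([[ 2.87626389e-01, -9.57740946e-01, -1.82782870e-03,
        -6.49088039e+02],
       [-9.24788791e-01, -2.78225589e-01,  2.59530758e-01,
        -3.47383035e+01],
       [-2.49071782e-01, -7.29575393e-02, -9.65733113e-01,
         3.77304585e+02],
       [ 0.00000000e+00,  0.00000000e+00,  0.00000000e+00,
         1.00000000e+00]])}
```

View pics/scene0.png

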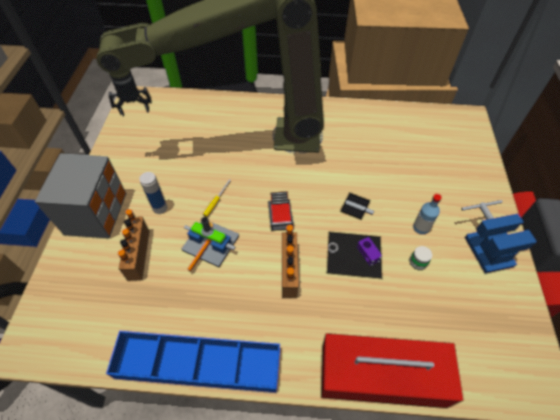

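View pics/side0.png

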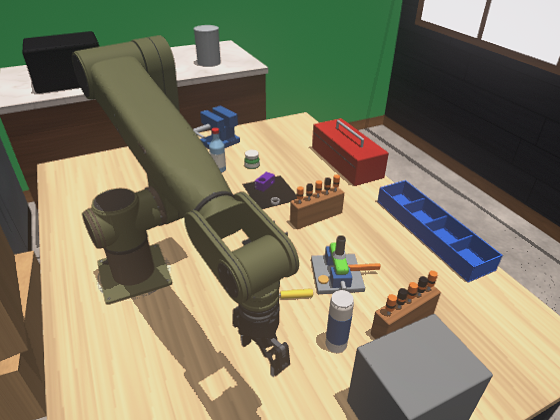

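View pics/wrist0.png

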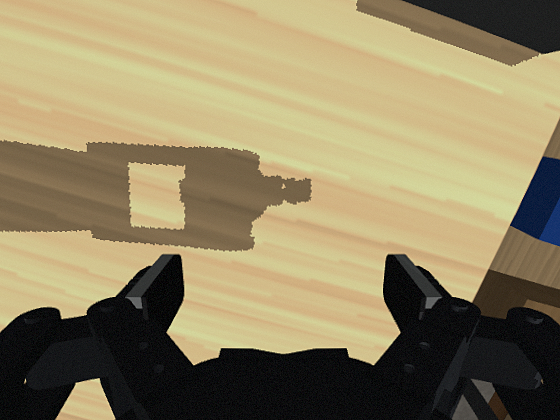

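```bash
cat > h.py <<'E'
import numpy as np, cv2
def K(c,h=420):
    f=h/2/np.tan(np.radians(c['vfov'])/2); return f
def proj(c,P):
    P=np.atleast_2d(P); V=np.array(c['view']); q=P@V[:3,:3].T+V[:3,3]
    s=q[:,:2]/q[:,2:]; r2=(s**2).sum(1,keepdims=True); s=s*(1+c['k1']*r2); f=K(c)
    return s*f+[c['cx'],c['cy']]
def ray(c,uv):
    d=(np.array(uv,float)-[c['cx'],c['cy']])/K(c); s=d.copy()
    for _ in range(20): s=d/(1+c['k1']*(s@s))
    V=np.array(c['view']); R=V[:3,:3]; o=-R.T@V[:3,3]
    return o,R.T@np.array([s[0],s[1],1])
def at(c,uv,z):
    o,d=ray(c,uv); return o+d*(z-o[2])/d[2]
def crop(src,dst,x0,y0,x1,y1,k):
    im=cv2.imread(src)[y0:y1,x0:x1]; cv2.imwrite(dst,cv2.resize(im,None,fx=k,fy=k,interpolation=cv2.INTER_CUBIC))
E
python3 - <<'E'
from h import *
from plant import viewer
c=viewer.calibration("scene")
for n,uv,z in [("pad",(281,214),68),("stem",(370,250),40),("tubetop",(205,222),160),("crown",(208,232),90),("gaugeend",(192,268),40),("racktop1",(290,230),165),("racktop2",(290,283),140),("spacer",(334,248),16),("can",(150,178),190)]:
    print(n,at(c,uv,z).round())
crop("pics/scene0.png","pics/c1.png",170,170,400,310,3.4)
E
```

```text
pad [490. -33.  68.]
stem [601. 296.  40.]
tubetop [ 607. -282.  160.]
crown [ 604. -283.   90.]
gaugeend [ 723. -324.   40.]
racktop1 [619.   7. 165.]
racktop2 [798.  19. 140.]
spacer [589. 170.  16.]
can [ 458. -504.  190.]
```

View pics/c1.png

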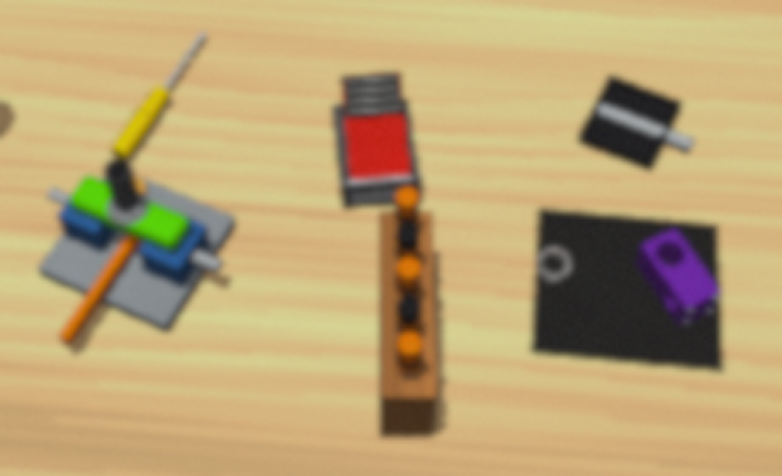

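```bash
python3 - <<'E'
from h import *
from plant import env,viewer
from scipy.spatial.transform import Rotation as R
c=viewer.calibration("wrist"); V=c['view']; o=-V[:3,:3].T@V[:3,3]; s=env.state()
q=s['tcp_rot']; T=R.from_quat(q[[1,2,3,0]]).as_matrix(); print(T.round(3))
print("cam in tool",T.T@(o-s['eef_pos']), "cam axes in tool",(T.T@V[:3,:3].T).round(3))
print(s['t'])
E
```

```text
[[ 0.958  0.287 -0.   ]
 [ 0.287 -0.958  0.002]
 [ 0.    -0.002 -1.   ]]
cam in tool [ 6.50216991e+01 -1.43637680e-02 -1.42001740e+02] cam axes in tool [[ 0.001 -0.966 -0.26 ]
 [ 1.     0.001  0.   ]
 [-0.    -0.26   0.966]]
0.15
```

```bash
python3 -m jog '[[0,0,0,0,0,50,0],[0,0,0,10,20,100,0],[0,0,0,40,60,120,0],[0,0,0,70,105,120,0],[0,0,0,95,150,120,0],[0,0,0,120,195,120,0],[0,0,0,145,240,120,0],[0,0,0,170,285,120,0],[0,0,0,195,330,120,0],[0,0,0,220,375,120,0],[0,0,0,245,420,120,0],[0,0,0,270,465,120,0],[0,0,0,295,510,120,0],[0,0,0,320,555,120,0],[0,0,0,340,600,120,0],[0,0,0,340,600,120,0],[0,0,0,340,600,120,0],[0,0,0,340,600,120,0]]' 40
python3 - <<'E'
from plant import env, viewer
import cv2, json
s=env.state();c=viewer.calibration("wrist")
im=viewer.capture("wrist"); cv2.imwrite("pics/w1.png",im[:,:,::-1])
import pickle; pickle.dump(c,open("w1.pkl","wb")); print(s['eef_pos'],s['t'])
E
```

```text
t: 1.95
eef_pos: [526.2, -22.4, 350.8]
tcp_rot: [0.0, 0.989, 0.146, -0.001]
wrist_force: [-0.2, 0.7, -0.7]
grip_width: 0.1
[526.18448336 -22.4344799  350.83800964] 1.95
```

View pics/w1.png

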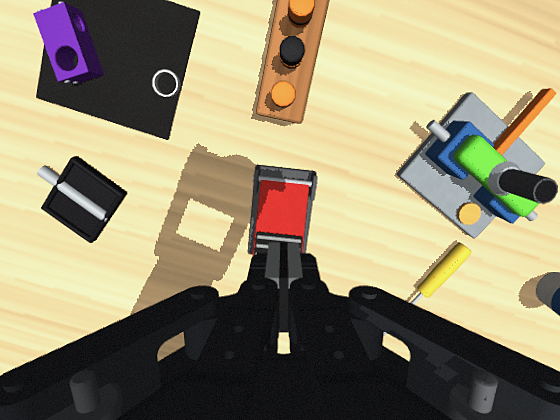

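```bash
python3 -m jog '[[0,0,0,-40,0,0,0],[0,0,0,-80,0,0,0],[0,0,0,-120,0,0,0],[0,0,0,-120,0,0,0],[0,0,0,-120,0,0,0]]' 40
python3 - <<'E'
from plant import env, viewer
import cv2, json
s=env.state();c=viewer.calibration("wrist")
im=viewer.capture("wrist"); cv2.imwrite("pics/w2.png",im[:,:,::-1])
import pickle; pickle.dump(c,open("w2.pkl","wb")); print(s['eef_pos'],s['t'])
from h import *
crop("pics/w2.png","pics/w2c.png",180,50,380,200,4)
E
```

```text
t: 2.5
eef_pos: [405.7, -23.7, 351.9]
tcp_rot: [0.0, 0.99, 0.144, 0.001]
wrist_force: [-0.2, -0.3, 0.2]
grip_width: -0.1
[405.73963536 -23.69266953 351.85485763] 2.5
```

View pics/w2.png

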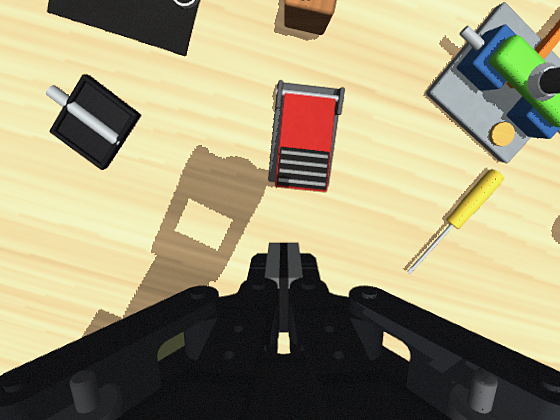

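View pics/w2c.png

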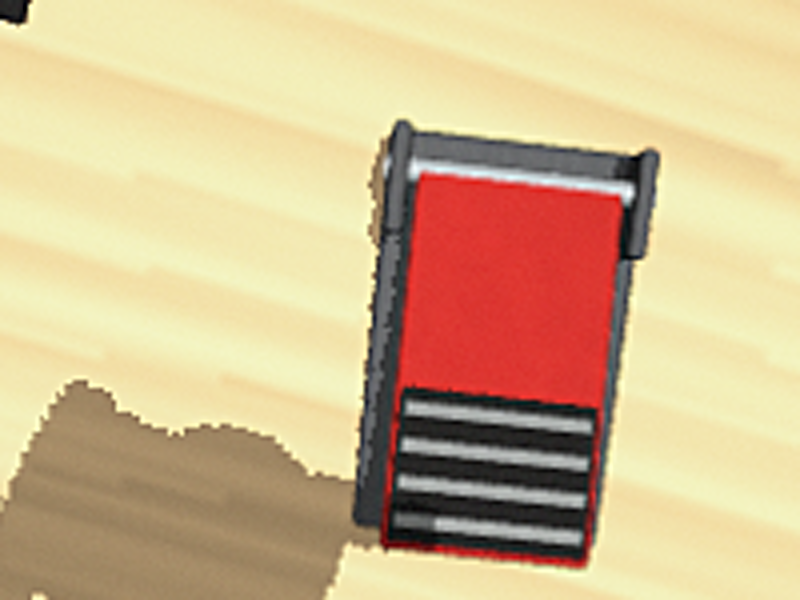

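```bash
python3 - <<'E'
from h import *
import pickle
c=pickle.load(open("w2.pkl","rb")); a=lambda u,v,z: at(c,(180+u/4-.375,50+v/4-.375),z)
P=[a(405,390,61),a(598,408,61),a(585,558,75),a(385,543,75)]
for p in P: print(p.round(1))
print("edges",[np.linalg.norm(P[i]-P[(i+1)%4]).round(1) for i in range(4)], np.mean(P,0))
h=a(520,178,34); print("hinge",h,"dist",np.linalg.norm((h-np.mean(P,0))))
c=pickle.load(open("w1.pkl","rb"))
for n,uv,z in [("stemhole",(67,58),44),("spacer",(165,83),16),("handle1",(283,94),165),("handle2",(292,50),165),("handle3",(301,8),165),("rackcornL",(254,115),100),("rackcornR",(303,122),100),("tube",(541,188),160),("crown",(486,165),90),("gauge",(545,97),40)]:
    print(n,at(c,uv,z).round(1))
E
```

```text
[428.5 -14.2  61. ]
[440.7 -75.1  61. ]
[395.3 -84.   75. ]
[381.8 -21.5  75. ]
edges [np.float64(62.1), np.float64(48.4), np.float64(63.9), np.float64(49.3)] [411.58041173 -48.70361141  68.        ]
hinge [502.97084704 -31.28190505  34.        ] dist 99.05416457267044
stemhole [577.6 280.8  44. ]
spacer [581.7 161.4  16. ]
handle1 [605.5   1.6 165. ]
handle2 [644.7   4.9 165. ]
handle3 [680.7   7.6 165. ]
rackcornL [577.6  27.6 100. ]
rackcornR [586.2 -27.9 100. ]
tube [ 597.  -282.5  160. ]
crown [ 603.8 -258.8   90. ]
gauge [ 713.7 -330.1   40. ]
```

```bash
python3 -m jog '[[0,0,0,1,-8,-45,0],[0,0,0,2,-16,-90,0],[0,0,0,3,-25,-135,0],[0,0,0,3,-25,-180,0],[0,0,0,3,-25,-220,0],[0,0,0,3,-25,-250,0],[0,0,0,3,-25,-270,0],[0,0,0,3,-25,-276,0],[0,0,0,3,-25,-280,0],[0,0,0,3,-25,-280,0]]' 40

```

```text
t: 3.55
eef_pos: [410.2, -48.0, 72.0]
tcp_rot: [0.0, 0.989, 0.145, 0.0]
wrist_force: [-0.0, 0.5, 0.7]
grip_width: 0.1
```

```bash
python3 -m jog '[[0,0,0,0,0,-4,0],[0,0,0,0,0,-8,0],[0,0,0,-1,0,-12,0],[0,0,0,-1,0,-16,0],[0,0,0,-2,0,-20,0],[0,0,0,-2,0,-24,0],[0,0,0,-3,0,-27,0],[0,0,0,-3,0,-27,0]]' 40

```

```text
t: 4.35
eef_pos: [407.7, -48.6, 46.3]
tcp_rot: [0.001, 0.989, 0.145, 0.001]
wrist_force: [-4.6, -1.7, 9.4]
grip_width: -0.3
```

```bash
python3 -m jog '[[0,0,0,0,0,-2,0],[0,0,0,0,0,-4,0],[0,0,0,0,0,-4,0]]' 40

```

```text
t: 4.65
eef_pos: [407.3, -48.6, 42.9]
tcp_rot: [0.001, 0.989, 0.145, 0.0]
wrist_force: [-7.0, -1.4, 14.6]
grip_width: -0.0
```

```bash
python3 -m jog '[[0,0,0,0,0,-1,0],[0,0,0,0,0,-2,0],[0,0,0,0,0,-3,0],[0,0,0,0,0,-3,0]]' 40

```

```text
t: 5.05
eef_pos: [407.4, -48.7, 42.2]
tcp_rot: [0.001, 0.989, 0.145, -0.001]
wrist_force: [-17.0, 0.4, 32.8]
grip_width: 0.0
```

```bash
python3 -m jog '[[0,0,0,0,0,10,0],[0,0,0,0,0,30,0],[0,0,0,0,0,70,0],[0,0,0,0,0,115,0],[0,0,0,0,0,160,0],[0,0,0,0,0,205,100],[0,0,0,10,30,245,100],[0,0,0,25,65,260,100],[0,0,0,40,110,260,100],[0,0,0,60,155,260,100],[0,0,0,80,200,260,100],[0,0,0,100,245,260,100],[0,0,0,120,290,260,100],[0,0,0,140,320,260,100],[0,0,0,140,320,260,100],[0,0,0,140,320,260,100],[0,0,0,140,320,260,100]]' 40
python3 - <<'E'
from plant import env, viewer
import cv2, json
s=env.state();c=viewer.calibration("wrist")
im=viewer.capture("wrist"); cv2.imwrite("pics/w3.png",im[:,:,::-1])
import pickle; pickle.dump(c,open("w3.pkl","wb")); print(s['eef_pos'],s['t'])
im=viewer.capture("scene"); cv2.imwrite("pics/s3.png",im[:,:,::-1])
from h import *
crop("pics/s3.png","pics/s3c.png",170,170,400,310,3.4)
E
```

```text
t: 6.75
eef_pos: [546.1, 271.6, 297.7]
tcp_rot: [0.0, 0.989, 0.145, 0.0]
wrist_force: [-0.0, 0.6, -0.1]
grip_width: 85.3
[546.13300845 271.60787775 297.68092668] 6.75
```

View pics/w3.png

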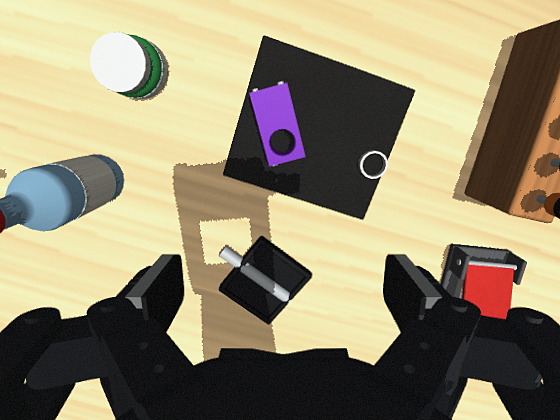

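View pics/s3c.png

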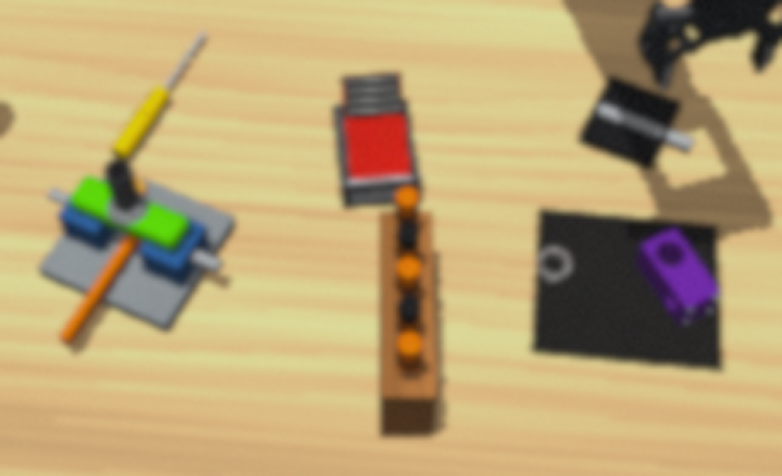

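```bash
python3 -c "
from h import *
crop('pics/w3.png','pics/w3c.png',230,65,330,175,5.4)"
```

```text
(no output)
```

View pics/w3c.png

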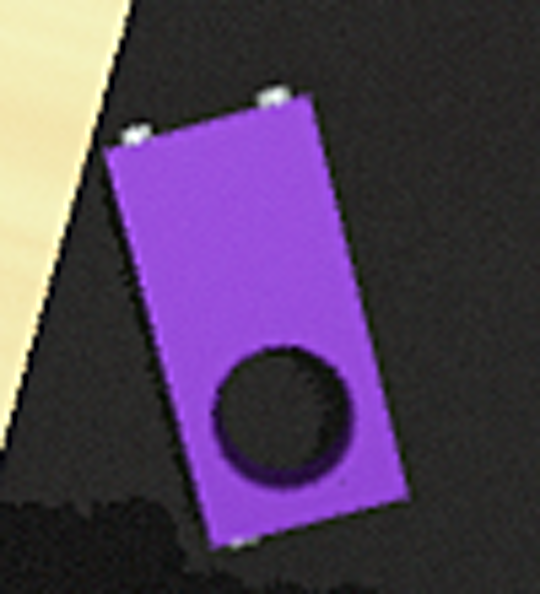

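```bash
python3 - <<'E'
from h import *
import pickle
from plant import env
c=pickle.load(open("w3.pkl","rb")); a=lambda u,v,z: at(c,(230+u/5.4-.4,65+v/5.4-.4),z)
P=[a(105,150,44),a(312,94,44),a(409,497,44),a(212,548,44)]
print(np.round(P,1),"edges",[np.linalg.norm(P[i]-P[(i+1)%4]).round(1) for i in range(4)])
h=a(283,417,44); f=(P[0]+P[1])/2; b=(P[2]+P[3])/2; d=(f-b)/np.linalg.norm(f-b)
print("hole",h,"dist back",(h-b)@d,"dir",d,np.degrees(np.arctan2(d[1],d[0])))
m=(f+b)/2; print("grip by body",b+d*43, "by hole",h+d*20)
# yaw of tool
from scipy.spatial.transform import Rotation as R
q=env.state()['tcp_rot']; T=R.from_quat(q[[1,2,3,0]]).as_matrix(); print("tool x yaw",np.degrees(np.arctan2(T[1,0],T[0,0])), env.state()['joint_positions'])
E
```

```text
[[620.2 333.8  44. ]
 [643.2 295.7  44. ]
 [569.4 251.4  44. ]
 [546.4 289.3  44. ]] edges [np.float64(44.5), np.float64(86.1), np.float64(44.4), np.float64(86.2)]
hole [578.01523914 282.53415897  44.        ] dist back 23.534683911508708 dir [0.8566461 0.5159045 0.       ] 31.05793234445909
grip by body [594.72476758 292.51888223  44.        ] by hole [595.14816119 292.85224901  44.        ]
tool x yaw 16.59399101486975 [ 3.73085903e-01  2.53689938e-03  1.66617179e+00 -1.43076216e-04
  1.47191025e+00  1.65427654e+00]
```

```bash
python3 - <<'E'
from h import *
import pickle
from plant import viewer
c=viewer.calibration("scene")
print("bottle cap",at(c,(437,198),200),"base",at(c,(425,229),0),"jar",at(c,(421,252),65))
c=pickle.load(open("w3.pkl","rb"))
for uv in [(258,238),(311,272),(220,292)]: print(at(c,uv,18).round())
print("bottle base", at(c,(122,175),0),"jar",at(c,(118,62),65))
E
```

```text
bottle cap [469.65068835 501.56668705 200.        ] base [466.924511   520.19636933   0.        ] jar [608.63553239 469.71156838  65.        ]
[445. 276.  18.]
[418. 193.  18.]
[352. 306.  18.]
bottle base [472.05825911 474.54135329   0.        ] jar [610.88618058 473.20013558  65.        ]
```

```bash
python3 -m jog '[[0,0,5,16,7,-30,100],[0,0,10,32,14,-65,100],[0,0,14.5,49,21,-100,100],[0,0,14.5,49,21,-140,100],[0,0,14.5,49,21,-175,100],[0,0,14.5,49,21,-195,100],[0,0,14.5,49,21,-200,100],[0,0,14.5,49,21,-200,100],[0,0,14.5,49,21,-200,100]]' 40
python3 - <<'E'
from plant import env, viewer
import cv2
from h import *
from scipy.spatial.transform import Rotation as R
s=env.state();c=viewer.calibration("wrist")
im=viewer.capture("wrist"); cv2.imwrite("pics/w4.png",im[:,:,::-1])
q=s['tcp_rot']; T=R.from_quat(q[[1,2,3,0]]).as_matrix(); print(s['eef_pos'],np.degrees(np.arctan2(T[1,0],T[0,0])),T[2])
E
```

```text
t: 7.75
eef_pos: [596.5, 293.4, 99.7]
tcp_rot: [-0.0, 0.963, 0.268, 0.002]
wrist_force: [0.6, -0.6, 0.1]
grip_width: 85.5
[596.54453353 293.36219255  99.69591443] 31.12864442489896 [ 3.47568646e-03  5.96015213e-04 -9.99993782e-01]
```

View pics/w4.png

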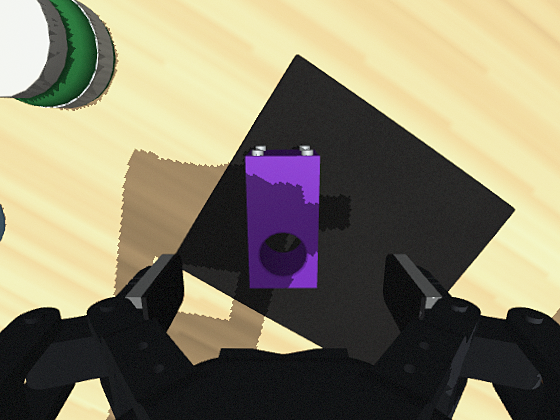

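```bash
python3 -m jog '[[0,0,0,-1,-0.5,-30,100],[0,0,0,-1.5,-0.5,-60,100],[0,0,0,-1.5,-0.5,-80,100],[0,0,0,-1.5,-0.5,-88,100],[0,0,0,-1.5,-0.5,-91,100],[0,0,0,-1.5,-0.5,-91,100],[0,0,0,-1.5,-0.5,-91,100]]' 60; python3 -m jog '[[0,0,0,0,0,0,60],[0,0,0,0,0,0,50],[0,0,0,0,0,0,0],[0,0,0,0,0,0,0],[0,0,0,0,0,0,0],[0,0,0,0,0,0,0],[0,0,0,0,0,0,0],[0,0,0,0,0,0,0]]' 60
```

```text
t: 8.5
eef_pos: [595.2, 293.3, 8.3]
tcp_rot: [-0.0, 0.963, 0.269, 0.002]
wrist_force: [-0.3, 0.4, 1.0]
grip_width: 85.2
t: 9.3
eef_pos: [594.4, 292.9, 7.1]
tcp_rot: [0.0, 0.963, 0.269, 0.001]
wrist_force: [1.3, -1.7, 4.8]
grip_width: 43.3
```

```bash
python3 -m jog '[[0,0,0,0,0,3,0],[0,0,0,0,0,8,0],[0,0,0,0,0,18,0],[0,0,0,0,0,40,0],[0,0,0,0,0,70,0],[0,0,0,0,0,105,0],[0,0,0,0,0,140,0],[0,0,0,0,0,180,0],[0,0,0,0,0,220,0],[0,0,0,0,0,250,0],[0,0,0,0,0,265,0],[0,0,0,0,0,270,0],[0,0,0,0,0,270,0],[0,0,0,0,0,270,0]]' 60
python3 - <<'E'
from plant import env, viewer
import cv2
im=viewer.capture("wrist"); cv2.imwrite("pics/w5.png",im[:,:,::-1])
im=viewer.capture("side"); cv2.imwrite("pics/sd5.png",im[:,:,::-1])
E
```

```text
t: 10.7
eef_pos: [592.9, 292.4, 273.4]
tcp_rot: [0.0, 0.963, 0.269, -0.002]
wrist_force: [0.1, -0.9, -3.6]
grip_width: 43.7
```

View pics/w5.png

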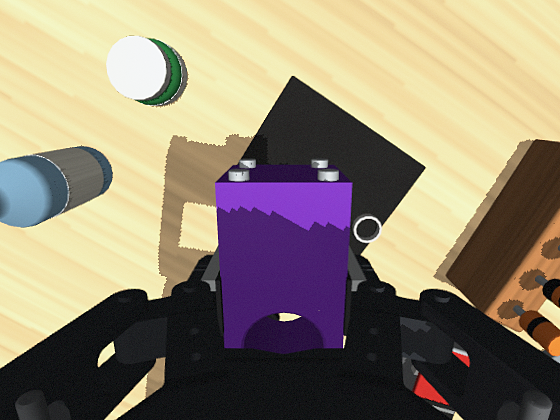

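View pics/sd5.png

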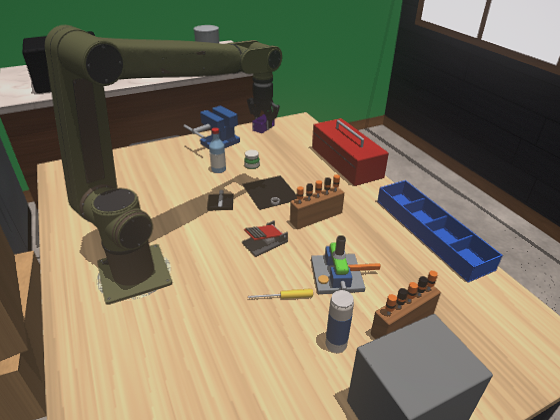

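```bash
python3 - <<'E'
from h import *
import pickle
from plant import env,viewer
from scipy.spatial.transform import Rotation as R
c=viewer.calibration("wrist")
s=env.state();q=s['tcp_rot']; T=R.from_quat(q[[1,2,3,0]]).as_matrix(); p=s['eef_pos']
W=lambda x,y,z,ox=-19.5,oz=4: p+T@np.array([x+ox,-y,oz-z])
for n,a in [("TFL",(63,22,40)),("TFR",(63,-22,40)),("TBL",(-23,22,40)),("TBR",(-23,-22,40)),("holetopfront",(15,0,40)),("hole botfront",(15,0,0)),("hole L",(0,15,40)),("holeR",(0,-15,40))]:
    print(n,proj(c,W(*a)).round(1))
print(T.round(4))
crop('pics/w5.png','pics/w5c.png',200,150,370,360,2.8)
E
```

```text
TFL [[215.2 183.1]]
TFR [[352.1 183.2]]
TBL [[227.6 397.5]]
TBR [[339.1 397.6]]
holetopfront [[283.4 314.3]]
hole botfront [[283.4 265.9]]
hole L [[243.2 349. ]]
holeR [[323.6 349.1]]
[[ 8.557e-01  5.174e-01 -4.100e-03]
 [ 5.174e-01 -8.558e-01 -1.600e-03]
 [-4.300e-03 -8.000e-04 -1.000e+00]]
```

View pics/w5c.png

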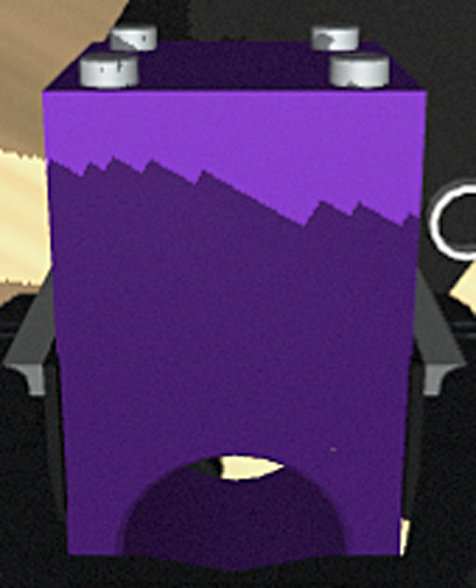

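```bash
python3 -m jog '[[0,0,-2,2,-10,10,0],[0,0,-5,6,-30,25,0],[0,0,-8,12,-60,40,0],[0,0,-11,20,-95,50,0],[0,0,-14,25,-130,57,0],[0,0,-18,28,-165,57,0],[0,0,-22,30,-200,57,0],[0,0,-25,30,-235,57,0],[0,0,-28,30,-270,57,0],[0,0,-31,25,-305,57,0],[0,0,-34,15,-340,57,0],[0,0,-37,0,-375,57,0],[0,0,-40,-18,-410,57,0],[0,0,-43,-40,-440,57,0],[0,0,-46,-60,-470,57,0],[0,0,-49,-78,-500,57,0],[0,0,-52,-90,-522,57,0],[0,0,-53,-97,-530,57,0],[0,0,-53,-98,-532,57,0],[0,0,-53,-98,-532,57,0]]' 60
python3 -m jog '[[0,0,0,0,0,0,0],[0,0,0,0,0,0,0]]'
python3 - <<'E'
from plant import env, viewer
import cv2,pickle
c=viewer.calibration("wrist");pickle.dump(c,open("w6.pkl","wb"))
im=viewer.capture("wrist"); cv2.imwrite("pics/w6.png",im[:,:,::-1])
E
```

```text
t: 12.8
eef_pos: [495.9, -239.1, 333.5]
tcp_rot: [-0.0, 0.982, -0.189, 0.0]
wrist_force: [0.3, -0.6, -2.7]
grip_width: 43.8
t: 13.0
eef_pos: [496.4, -238.3, 333.3]
tcp_rot: [-0.0, 0.982, -0.189, -0.0]
wrist_force: [-0.1, 0.4, -4.0]
grip_width: 43.4
```

View pics/w6.png

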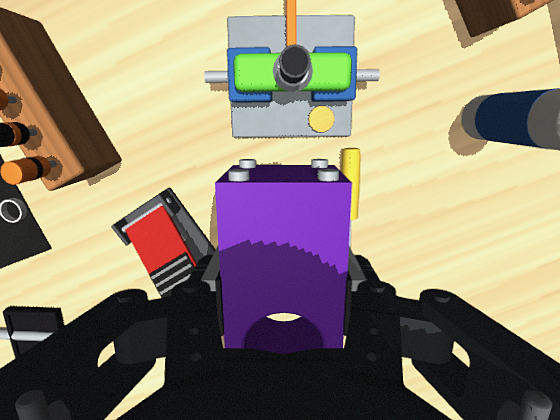

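```bash
python3 -c "
from h import *
crop('pics/w6.png','pics/w6c.png',200,0,390,150,4)"
```

```text
(no output)
```

View pics/w6c.png

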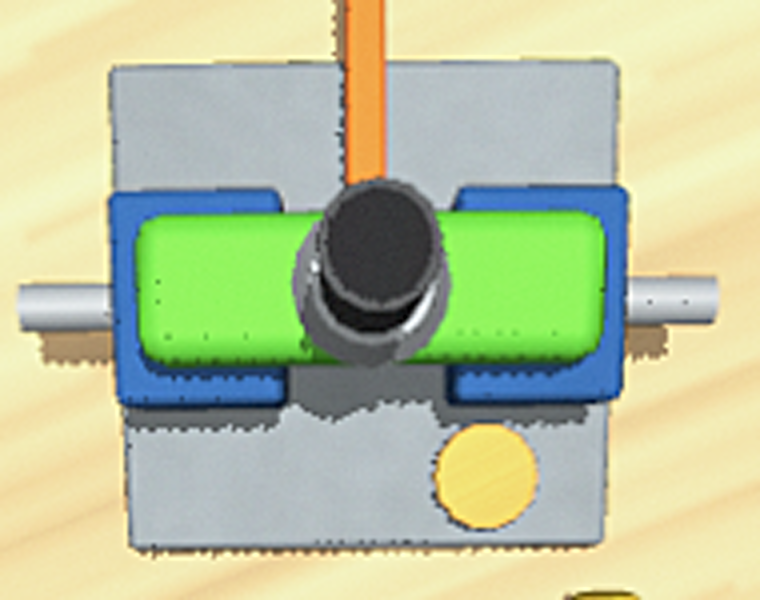

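```bash
python3 - <<'E'
from h import *
import pickle
c=pickle.load(open("w6.pkl","rb")); a=lambda u,v,z: at(c,(200+u/4-.375,v/4-.375),z)
t=a(381,246,160); print("tube",t,"dia",np.linalg.norm(a(322,246,160)-a(440,246,160)))
ang=lambda p,q: np.degrees(np.arctan2(q[1]-p[1],q[0]-p[0]))
print("gauge ang",ang(a(365.5,180,40),a(364,2,40)), a(364,2,40))
B=[a(131,548,20),a(603,543,20),a(616,60,20),a(112,66,20)]
print("base",[np.linalg.norm(B[i]-B[(i+1)%4]).round(1) for i in range(4)], np.mean(B,0), "angs",ang(B[1],B[2]),ang(B[0],B[3]),ang(B[1],B[0])-90,ang(B[2],B[3])-90)
C=[a(140,217,90),a(605,214,90)]; print("crown",C,np.linalg.norm(C[0]-C[1]),ang(C[1],C[0])-90)
g=a(364,2,40); print("tube->gauge ang",ang(t,g))
from plant import env
from scipy.spatial.transform import Rotation as R
q=env.state()['tcp_rot']; T=R.from_quat(q[[1,2,3,0]]).as_matrix(); print("tool yaw",np.degrees(np.arctan2(T[1,0],T[0,0])),env.state()['eef_pos'])
E
```

```text
tube [ 594.99297092 -289.06534251  160.        ] dia 25.914198426554876
gauge ang -20.918081883364533 [ 674.73450426 -319.1525587    40.        ]
base [np.float64(157.3), np.float64(148.0), np.float64(156.0), np.float64(147.7)] [ 595.34660361 -289.02887591   20.        ] angs -20.761124112917948 -21.30159146488111 -21.06632160712566 -20.980230505186753
crown [array([ 634.29355822, -237.7721861 ,   90.        ]), array([ 589.17826235, -353.68813185,   90.        ])] 124.38607799856686 -21.26633518017711
tube->gauge ang -20.671953890278413
tool yaw -21.748722443220178 [ 496.29794489 -238.40327808  333.25554461]
```

```bash
python3 -m jog '[[0,0,0.2,10,-5,0,0],[0,0,0.4,30,-15,0,0],[0,0,0.7,55,-27,0,0],[0,0,0.7,80,-39,-5,0],[0,0,0.7,100,-49,-20,0],[0,0,0.7,112,-55,-45,0],[0,0,0.7,116.5,-57.4,-70,0],[0,0,0.7,116.5,-57.4,-90,0],[0,0,0.7,116.5,-57.4,-98,0],[0,0,0.7,116.5,-57.4,-100,0],[0,0,0.7,116.5,-57.4,-100,0],[0,0,0.7,116.5,-57.4,-100,0]]' 60
python3 - <<'E'
from plant import env, viewer
import cv2,pickle
from h import *
from scipy.spatial.transform import Rotation as R
for _ in range(1):
    q=env.state()['tcp_rot']; T=R.from_quat(q[[1,2,3,0]]).as_matrix(); print("tool yaw",np.degrees(np.arctan2(T[1,0],T[0,0])),env.state()['eef_pos'],T[2])
for n in ["wrist","side","scene"]:
    im=viewer.capture(n); cv2.imwrite(f"pics/{n}7.png",im[:,:,::-1])
crop("pics/side7.png","pics/side7c.png",260,180,420,310,5)
crop("pics/scene7.png","pics/scene7c.png",150,170,290,290,5)
E
```

```text
t: 14.25
eef_pos: [613.1, -297.0, 235.3]
tcp_rot: [0.001, 0.983, -0.183, 0.001]
wrist_force: [0.0, 0.5, -2.9]
grip_width: 43.3
tool yaw -21.130105341800146 [ 613.12781126 -296.97077347  235.31262868] [ 3.02631257e-03  4.68208974e-04 -9.99995311e-01]
```

View pics/wrist7.png

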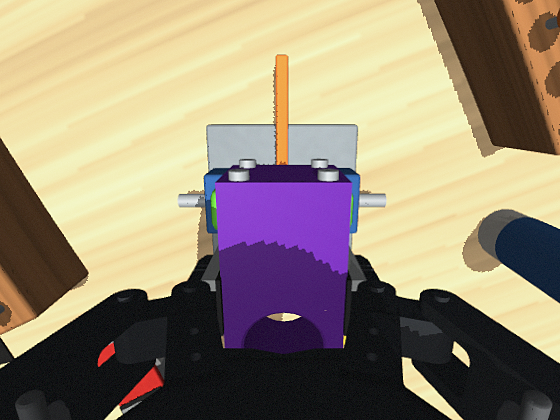

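View pics/side7c.png

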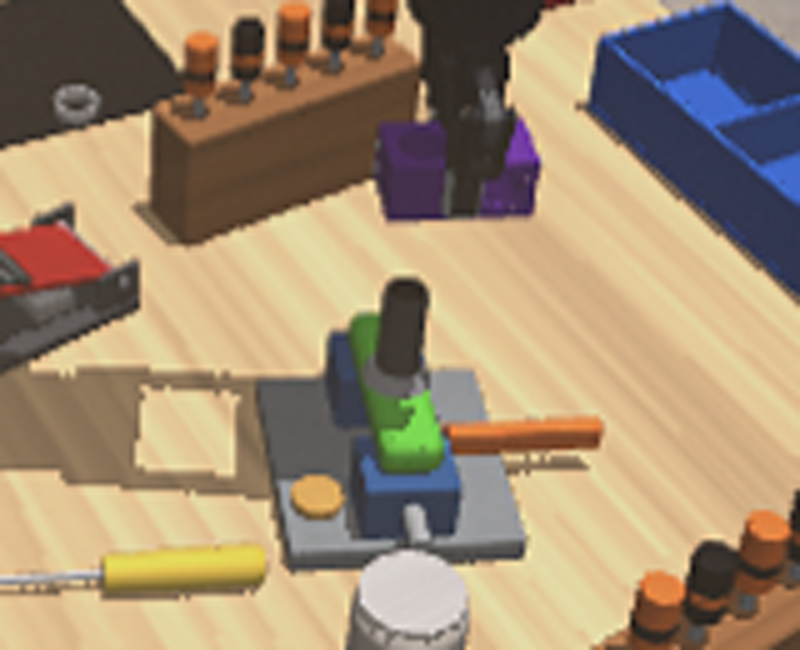

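View pics/scene7c.png

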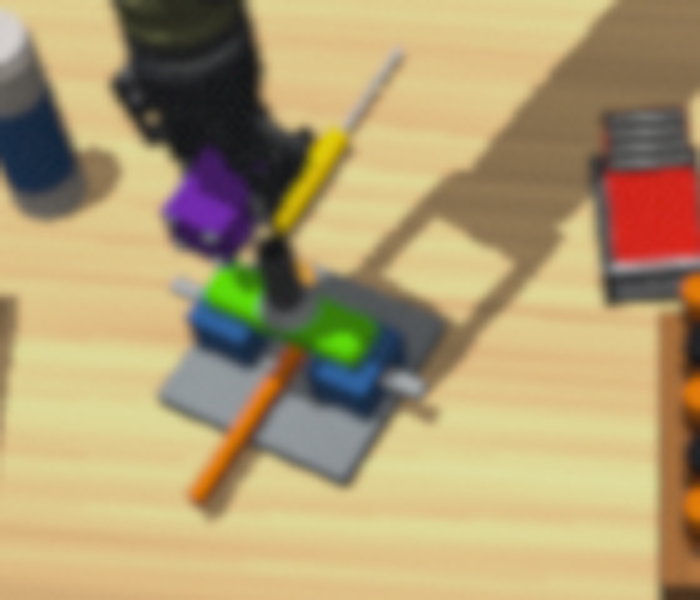

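```bash
python3 - <<'E'
from h import *
from plant import env,viewer
from scipy.spatial.transform import Rotation as R
s=env.state();q=s['tcp_rot']; T=R.from_quat(q[[1,2,3,0]]).as_matrix(); p=s['eef_pos']
W=lambda x,y,z,ox=-19.2,oz=4: p+T@np.array([x+ox,-y,oz-z])
c=viewer.calibration("wrist")
t=np.array([595,-289,160.])
g=at(c,(282,55.5),40); print("gauge tip",g,"len",np.linalg.norm((g-t)[:2]),"ang",np.degrees(np.arctan2(g[1]-t[1],g[0]-t[0])))
B=[at(c,(207,125.5),20),at(c,(357,124.5),20)]; print("front edge",np.linalg.norm(B[0]-B[1]),np.mean(B,0), t+[75*np.cos(np.radians(21)),-75*np.sin(np.radians(21)),0])
print("origin",W(0,0,0))
for n,x0,y0 in [("scene",150,170),("side",260,180)]:
    c=viewer.calibration(n)
    f=lambda P:((proj(c,P)-[x0,y0])*5+2).round(0)
    print(n,"tubetop",f(t),"tube base90",f(t-[0,0,70]),*[(k,f(W(*k))) for k in [(63,22,40),(63,-22,40),(63,-22,0),(-23,-22,0),(-23,-22,40),(-23,22,40),(63,22,0)]])
E
```

```text
gauge tip [ 724.12417271 -339.14715365   40.        ] len 138.51999493782296 ang -21.22436744708604
front edge 155.83542777208098 [ 664.21395235 -315.91960786   20.        ] [ 665.01853199 -315.87759622  160.        ]
origin [ 594.91324761 -289.97257818  230.91356138]
scene tubetop [[271. 246.]] tube base90 [[286. 301.]] ((63, 22, 40), array([[218., 235.]])) ((63, -22, 40), array([[158., 209.]])) ((63, -22, 0), array([[170., 245.]])) ((-23, -22, 0), array([[243., 148.]])) ((-23, -22, 40), array([[233., 111.]])) ((-23, 22, 40), array([[291., 135.]])) ((63, 22, 0), array([[229., 270.]]))
side tubetop [[409. 292.]] tube base90 [[398. 377.]] ((63, 22, 40), array([[525., 120.]])) ((63, -22, 40), array([[543., 165.]])) ((63, -22, 0), array([[534., 220.]])) ((-23, -22, 0), array([[389., 227.]])) ((-23, -22, 40), array([[395., 172.]])) ((-23, 22, 40), array([[381., 126.]])) ((63, 22, 0), array([[517., 174.]]))
```

```bash
python3 -m jog '[[0,0,0,0,0.3,-10,0],[0,0,0,0,0.6,-22,0],[0,0,0,0,0.8,-34,0],[0,0,0,0,0.8,-44,0],[0,0,0,0,0.8,-51,0],[0,0,0,0,0.8,-55,0],[0,0,0,0,0.8,-55,0]]' 60
for i in 1 2 3 4; do python3 -m jog '[[0,0,0,0,0,0,0]]' | head -2; done
```

```text
t: 15.1
eef_pos: [612.0, -295.6, 177.3]
tcp_rot: [-0.0, 0.983, -0.183, -0.001]
wrist_force: [-0.5, -0.5, -3.1]
grip_width: 43.3
t: 15.2
eef_pos: [612.6, -296.0, 178.8]
t: 15.3
eef_pos: [612.8, -296.1, 179.2]
t: 15.4
eef_pos: [612.7, -296.0, 179.1]
t: 15.5
eef_pos: [612.5, -295.9, 178.9]
```

```bash
python3 -m jog '[[0,0,0,0.1,0,-2,0],[0,0,0,0.3,0,-4,0],[0,0,0,0.3,0,-5,0],[0,0,0,0.3,0,-5,0],[0,0,0,0.3,0,-5,0],[0,0,0,0.3,0,-5,0],[0,0,0,0.3,0,-5,0]]' 60
python3 - <<'E'
from plant import env, viewer
import cv2
from h import *
from scipy.spatial.transform import Rotation as R
ps=[];Y=[];Z=[]
for n in ["wrist","side","scene"]:
    s=env.state();q=s['tcp_rot']; T=R.from_quat(q[[1,2,3,0]]).as_matrix();ps.append(s['eef_pos']);Y.append(np.degrees(np.arctan2(T[1,0],T[0,0])));Z.append(T[2])
    im=viewer.capture(n); cv2.imwrite(f"pics/{n}8.png",im[:,:,::-1])
print(np.round(ps,1),Y,np.round(Z,4))
p=np.mean(ps,0); W=lambda x,y,z,ox=-19.2,oz=4: p+T@np.array([x+ox,-y,oz-z]); print("origin",W(0,0,0))
c=viewer.calibration("side"); f=lambda P:((proj(c,P)-[260,180])*5+2).round(0)
t=np.array([595,-289,160.]); print("tubetop",f(t),[f(W(*k)) for k in [(63,-22,0),(-23,-22,0),(63,-22,40)]])
c=viewer.calibration("wrist"); print("gauge proj",proj(c,t+[140*np.cos(np.radians(21)),-140*np.sin(np.radians(21)),-120]))
crop("pics/side8.png","pics/side8c.png",260,180,420,310,5)
crop("pics/scene8.png","pics/scene8c.png",150,170,290,290,5)
E
```

```text
t: 16.2
eef_pos: [612.7, -295.8, 173.4]
tcp_rot: [0.0, 0.983, -0.183, 0.0]
wrist_force: [0.1, 0.1, -3.5]
grip_width: 43.7
[[ 612.7 -295.8  173.4]
 [ 612.7 -295.8  173.4]
 [ 612.7 -295.9  173.4]] [np.float64(-21.136759610886944), np.float64(-21.13759182067359), np.float64(-21.14497475266301)] [[ 2.e-04  0.e+00 -1.e+00]
 [ 2.e-04  0.e+00 -1.e+00]
 [ 2.e-04  0.e+00 -1.e+00]]
origin [ 594.77638811 -288.91759745  169.42979624]
tubetop [[409. 292.]] [array([[520., 299.]]), array([[379., 306.]]), array([[528., 248.]])]
gauge proj [[282.36419344  38.34290499]]
```

View pics/wrist8.png

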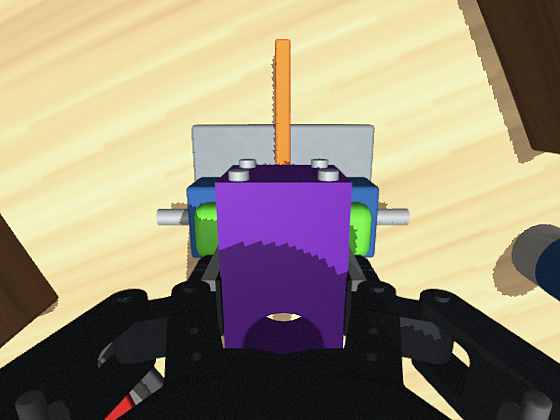

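View pics/side8c.png

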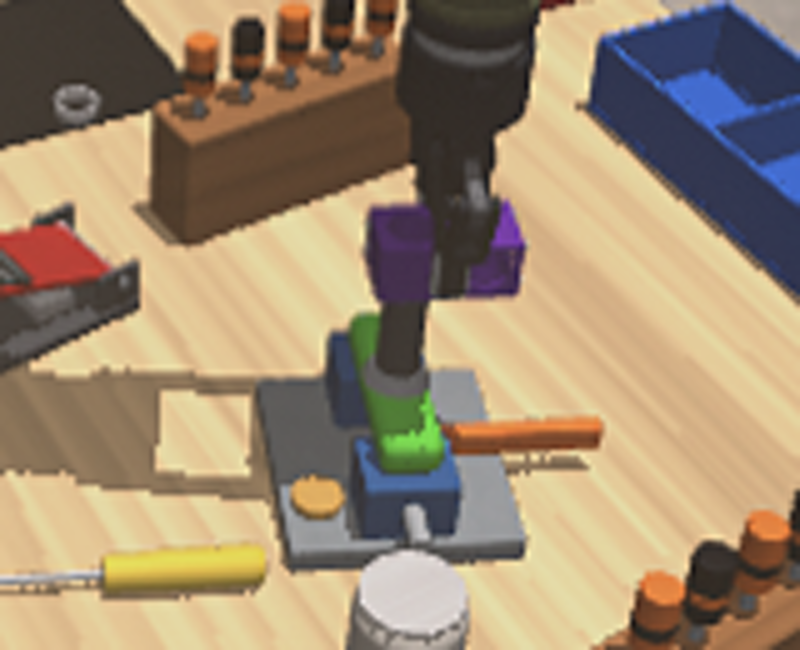

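View pics/scene8c.png

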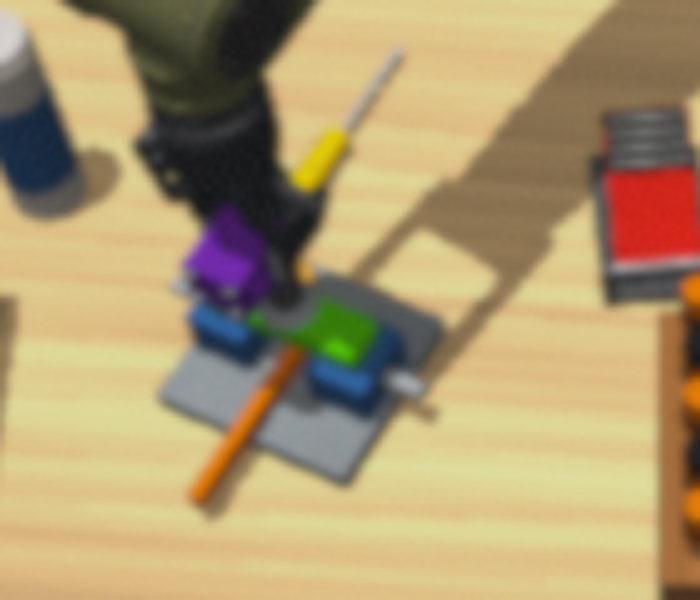

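```bash
python3 - <<'E'
from plant import env
s=env.state(); print(s['t'],s['wrist_force'],s['grip_width'],abs(s['dq']).max()); print(env.finish_job())
E
```

```text
16.35 [-0.09968262 -0.26692086 -2.68381729] 43.52192414833738 0.0023031585335441217
the job is handed in; nothing more can be done
None
```

The job is handed in at t = 16.4 s. The treadle was pressed and released first, and the stem is held level about 9.4 mm above the steerer tube, centred and pointing along the gauge.

- **Treadle:** I pressed it until it stopped moving. The pad was about 42 mm above the table at about 33 N vertical force. The next scene picture shows it back up.
- **Stem:** I gripped it across its flat sides at the balance point with 60 N and lifted it. I then carried it over the rack at about 325 mm, well above the 165 mm screwdriver handles.
- **Position:** the stem's hole measured (594.8, -288.9) against a tube at about (595.0, -289.1).
- **Direction and level:** the stem's yaw was -21.1°, and the gauge read between -20.7° and -21.3° across several sightings. The tool's tilt was under 0.1°.
- **Contact:** the wrist force stayed at roughly the stem's own weight (about 3 N), so there was no sign of contact with the fork or stand. I saw nothing else disturbed in the pictures.

Two checks were less clean than the rest:
- The side camera put the stem about 1 to 2 pixels (roughly 3 to 5 mm) higher than I predicted at the earlier check. At this range that is near its resolution. At the final pose its view shows the stem in front of the tube top, so it could not confirm the gap. The 9.4 mm rests on the arm's own position reading and the wrist camera's view of the grip.
- The tube's apparent diameter came out at 26 mm against the stated 28.6 mm, probably because I measured only the dark inner disc. Its centre agreed with the centre of the stand's base to within half a millimetre.

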